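Find the case with the rattling steel ball and hold it out

TASK

One of the three sealed green cases has the loose steel mixing ball in it. Working from the robot's left to its right, lift each case clear of the table, shake it briskly back and forth a few times and feel for the ball, setting each back upright about where it stood; then take the one that rattles and finish still holding it, level and still in the gripper, well up (some 20 cm) above the round yellow mat. Leave the paint bottle, the copper funnel and the cup alone.

Things in the scene. Friction and masses are not known exactly. Their poses are not given: they have to be found in the camera images.
- case_left_grip (a point): grip point of the left (left is +y) of three like sealed mint-green cases, 130 mm long (own x) x 60 wide x 46 high, with a white grip block (50 x 22 mm, 36 high) upright on the lid's middle; the point is in the block, 22 mm above the lid, 68 above the underside; own z is up. Take the block across its 22 mm width. Cases weigh 0.15 to 0.75 kg, so weight tells nothing. Lids never open.
- case_mid_grip (a point): grip point of the middle (left is +y) of three like sealed mint-green cases, 130 mm long (own x) x 60 wide x 46 high, with a white grip block (50 x 22 mm, 36 high) upright on the lid's middle; the point is in the block, 22 mm above the lid, 68 above the underside; own z is up. Two cases are tightly packed; one, drawn at random, also holds a loose 34 mm, 0.16 kg steel ball with 86 mm of room to roll along the length.
- case_right_grip (a point): grip point of the right (left is +y) of three like sealed mint-green cases, 130 mm long (own x) x 60 wide x 46 high, with a white grip block (50 x 22 mm, 36 high) upright on the lid's middle; the point is in the block, 22 mm above the lid, 68 above the underside; own z is up. After a shake along its length the loose ball runs to an end wall, knocks, and its weight stays off-centre there.
- mat_center (a point): centre of the top of the flat round yellow presenting mat (110 mm across, 2.5 mm thick, fixed), lying on the table farther from the robot than the cases
- paint_center (a point): bystander: centre, half-way up, of a red paint bottle with white cap, 54 mm across, 130 mm high, standing loose
- funnel_center (a point): bystander: point 50 mm up inside a copper sand funnel, a cone 56 mm across at its foot and 127 mm high, standing loose on its wide end
- cup_center (a point): bystander: centre, half-way up, of a blue ceramic cup, 72 mm across, 85 mm high, standing loose
Not all that is in view belongs to the job. Leave any blue or purple look-alike of the part that bears case_right_grip alone.

How it is judged:
By the outcome, as a careful person would: the job done as asked, in the order asked, and still so for the second after the job is handed in, while the arm keeps its last pose, push and grip.
It also fails if it takes over 72 s, if anything falls off the work surface, if the arm or the gripper's body presses on something with over 40 N, if the wrist force passes 120 N, or if a joint passes its speed limit or range.

ROBOT

A 6-joint arm with a two-finger parallel gripper is mounted at the origin on the work surface. World frame = base frame: x ahead of the robot, y to its left, z up, the work surface at z = 0. Lengths are in m, angles in rad, forces in N, time in s.
With the tool pointing down it reaches from about 0.35 to 0.925 m from the base axis. Payload 6.4 kg.
Tool frame: the origin (TCP) lies at the centre of the arm's flange, where the gripper is bolted on; the fingertips stand 199 mm ahead of it and the grasp point (between the pads) lies 180 mm ahead of it; z points along the fingers, y is the direction in which the jaws open and shut (so a half turn about z gives the same grasp; the last joint's range is limited). The gripper opens to 94 mm and grips with 3 to 60 N. Pads are 16 mm wide; open, the fingers measure 119 mm over their backs; the gripper's body (75 mm by 177 mm) begins 78 mm behind the grasp point.
Start: joints at [1.058, 0.245, 1.558, -0, 1.339, -0.174], TCP at [0.216, 0.613, 0.405] pointing down, gripper open.
Joint ranges: [-3.13, 3.13], [-1.02, 2.26], [0.13, 2.54], [-0.95, 4.09], [0.21, 2.88], [-2.74, 2.74]. Speed limits (rad/s): [2.57, 2.57, 3.14, 3.14, 3.14, 3.14].

INTERFACE

Orientations are given as a rotation vector (axis times angle).
In Python, from cell import env gives the robot as it stands. Calls block until the motion is done:
- env.reach(position, orientation): joint-space move of the TCP to a pose.
- env.movel(position, frame=None, speed=0.15): straight line of the TCP; frame=None keeps the orientation; speed is the mean speed in m/s.
- env.move_j(angles): joint-space move.
- env.gripper_open() and env.close(force=None): open the fingers fully, or close them until they stop; force is the grip in N (None keeps the last).
- env.dwell(seconds).
- env.solve_ik(position, orientation): joint angles nearest the present ones, or None.
- env.state(): the state.
- env.snapshot(name): name is "scene" or "top"; returns the picture (400x640x3 uint8, red, green, blue); there is no depth.
- env.camera_info(name): a dict with "mtx" (3x3 intrinsics, pixels), "xyz" and "orientation" of the camera in the world. Camera axes: x right, y down, z forward; pixel columns grow to the right and rows downward; lengths in m; the calibration is good to about 2 mm. A picture is of the moment at which its call begins. camera_info takes no time and is no camera call.
A pose or a line that the arm cannot do raises env.MotionError and nothing moves.
- env.job_done(): hands the job in, once; it reports no verdict.
The state is a dict: "clock": time; "joint_pos": joint angles; "qvel": joint speeds; "joint_torque": joint torques, N m; "tool_pos": TCP position; "tcp_rot": TCP orientation; "ft_force": force on the tool from outside, world axes, zero at the start; "torque": the same for the moment, N m; "width": finger opening in m.
Only numpy, scipy, OpenCV 4.12 (cv2) and the standard library are available. Lean on these libraries where they do the work, as an engineer would, in place of code of your own. Each camera call takes 0.05 s, during which the arm holds its last target.

## Working session

There is one attempt and no reset: what is moved stays moved. The work goes in short steps, each a Python script; the robot and the scene stay as the last script left them, time stands still between calls to the robot, and variables do not carry over. Pictures are saved under pics/ and viewed, and the job is handed in when it is done.

```bash
ls; mkdir -p pics; python3 - <<'E'
from cell import env
import cv2
for n in("scene","top"):
    im=env.snapshot(n); cv2.imwrite(f"pics/{n}0.png",im[:,:,::-1])
    c=env.camera_info(n); print(n,c)
s=env.state(); print(s)
E
```

```text
pics
scene {'mtx': array([[442.54935489,   0.        , 323.53552464],
       [  0.        , 442.54935489, 195.63271499],
       [  0.        ,   0.        ,   1.        ]]), 'xyz': array([1.14926736, 0.62102794, 0.94503229]), 'orientation': array([-0.95116706, -2.45237961,  1.10658051])}
top {'mtx': array([[434.70311353,   0.        , 323.69222111],
       [  0.        , 434.70311353, 210.75018253],
       [  0.        ,   0.        ,   1.        ]]), 'xyz': array([ 0.329256  , -0.11539633,  1.19540938]), 'orientation': array([-2.16277247,  2.11147319, -0.16468195])}
{'clock': 0.1, 'joint_pos': array([ 1.05789443e+00,  2.45685564e-01,  1.55887212e+00, -1.68779631e-05,
        1.33871505e+00, -1.74114736e-01]), 'qvel': array([-0.00111614, -0.00126806, -0.00307577,  0.00110882,  0.00017922,
       -0.00116078]), 'joint_torque': array([ 8.13957013e-05, -4.16909015e+01, -3.15526199e+01,  6.87393174e-02,
        3.09509179e-02, -3.87035675e-05]), 'tool_pos': array([0.21592531, 0.61286903, 0.40370356]), 'tcp_rot': array([-5.29525291e-01, -3.09608517e+00,  2.49312585e-03]), 'ft_force': array([ 0.4596284 , -0.07151619, -0.05726962]), 'torque': array([0.00147673, 0.00933681, 0.00045422]), 'width': 0.09368009065893869}
```

View pics/scene0.png

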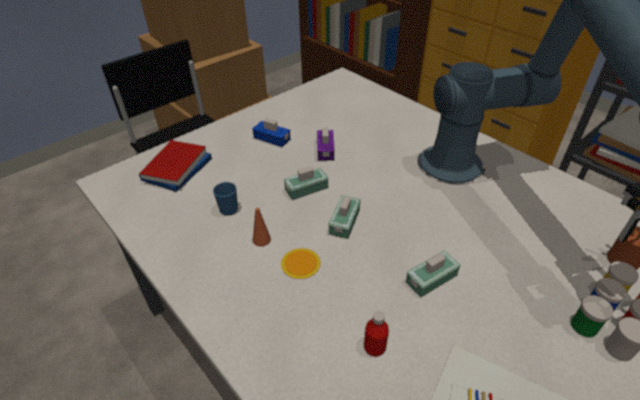

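View pics/top0.png

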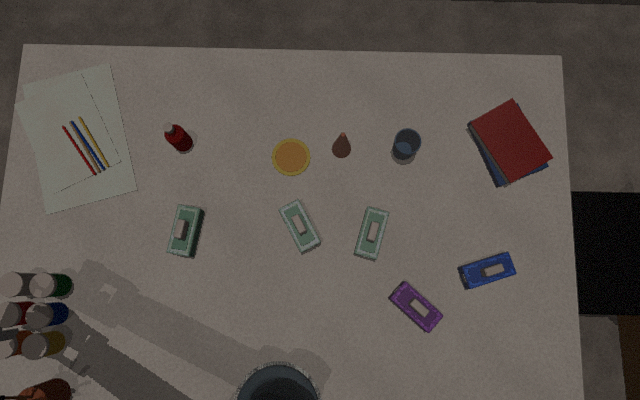

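The top view shows three mint-green cases at (185,231) left, (299,226) middle and (372,233) right. The purple (416,306) and blue (487,270) look-alikes are not part of the job. The mat is at (291,157), the bottle at (179,138), the funnel at (342,146) and the cup at (406,144). Next I segment these and check the result in an enlarged crop.

```bash
cat > h.py <<'E'
import numpy as np,cv2
from cell import env
from scipy.spatial.transform import Rotation as R
def ray(n,px):
    c=env.camera_info(n); K=c["mtx"]; M=R.from_rotvec(c["orientation"]).as_matrix()
    d=M@np.linalg.inv(K)@np.array([px[0],px[1],1.]); return np.array(c["xyz"]),d
def onz(n,px,z):
    o,d=ray(n,px); return o+d*(z-o[2])/d[2]
def proj(n,p):
    c=env.camera_info(n); M=R.from_rotvec(c["orientation"]).as_matrix()
    q=c["mtx"]@(M.T@(np.array(p)-c["xyz"])); return q[:2]/q[2]
def tri(pa,pb):
    o1,d1=ray("scene",pa);o2,d2=ray("top",pb)
    A=np.stack([d1,-d2],1); t=np.linalg.lstsq(A,o2-o1,rcond=None)[0]
    a=o1+t[0]*d1;b=o2+t[1]*d2; return (a+b)/2,np.linalg.norm(a-b)
E
python3 - <<'E'
from h import *
for n,boxes in(("top",[(185,231),(299,226),(372,233)]),("scene",[(433,272),(345,215),(306,182)])):
    im=cv2.imread(f"pics/{n}0.png"); hsv=cv2.cvtColor(im,cv2.COLOR_BGR2HSV)
    outs=[]
    g=cv2.inRange(hsv,(65,40,30),(95,255,255))
    for (x,y) in boxes:
        w=40
        sub=g[y-w:y+w,x-w:x+w]
        num,lab,st,ce=cv2.connectedComponentsWithStats(sub)
        k=1+np.argmax(st[1:,4]); m=(lab==k).astype(np.uint8)
        cs,hi=cv2.findContours(m,cv2.RETR_CCOMP,cv2.CHAIN_APPROX_NONE)
        o=max(cs,key=cv2.contourArea); r=cv2.minAreaRect(o)
        print(n,(x,y),"outer",np.round(np.array(r[0])+[x-w,y-w],1),np.round(r[1],1),round(r[2],1))
        c=cv2.resize(im[y-w:y+w,x-w:x+w],(240,240),interpolation=cv2.INTER_CUBIC)
        c=np.clip(c.astype(float)*1.3,0,255).astype(np.uint8)
        mm=cv2.resize(m*255,(240,240),interpolation=0)
        outs.append(np.vstack([c,cv2.cvtColor(mm,cv2.COLOR_GRAY2BGR)]))
    cv2.imwrite(f"pics/crop_{n}.png",np.hstack(outs))
E
```

```text
top (185, 231) outer [182.7 229.8] [14.6 40.3] 12.8
top (299, 226) outer [295.3 217.7] [22.4 13.8] 62.2
top (372, 233) outer [371.7 232.1] [14.4 38.3] 15.3
scene (433, 272) outer [433.2 282. ] [22.  51.6] 80.5
scene (345, 215) outer [344.6 216.5] [20.5 41.2] 20.9
scene (306, 182) outer [306.1 183.8] [19.3 39.5] 71.6
```

```bash
ls pics
```

```text
crop_scene.png
crop_top.png
scene0.png
top0.png
```

View pics/crop_top.png

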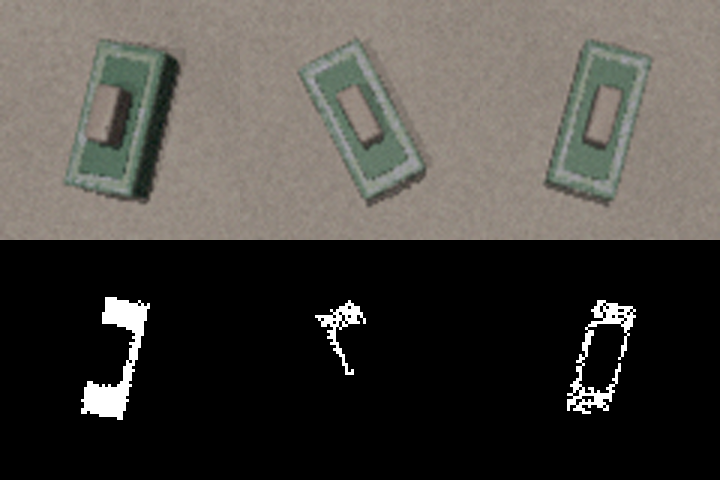

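View pics/crop_scene.png

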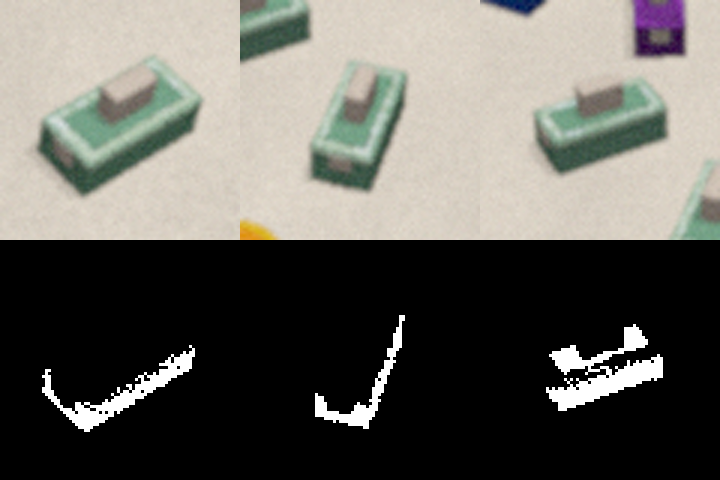

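```bash
cat > find.py <<'E'
from h import *
def find_cases(im,seeds,w=40,dbg=None):
    """im RGB top. returns list of (x,y,yaw,size)"""
    U=6; res=[]; outs=[]
    for (x,y) in seeds:
        x=int(round(x));y=int(round(y)); x0,y0=x-w,y-w
        c=cv2.resize(im[y0:y+w,x0:x+w],None,fx=U,fy=U,interpolation=cv2.INTER_CUBIC)
        c=cv2.GaussianBlur(c,(0,0),3).astype(int)
        g=c[:,:,1]-c[:,:,0]; v=c.max(2)
        m=((g>5)&(v>72)).astype(np.uint8)
        m=cv2.morphologyEx(m,cv2.MORPH_OPEN,np.ones((7,7)))
        m=cv2.morphologyEx(m,cv2.MORPH_CLOSE,np.ones((9,9)))
        cs,_=cv2.findContours(m,cv2.RETR_EXTERNAL,cv2.CHAIN_APPROX_NONE)
        o=max(cs,key=cv2.contourArea)[:,0,:]
        px=(o+.5)/U-.5+[x0,y0]
        P=np.array([onz("top",p,.046)[:2] for p in px])
        r=cv2.minAreaRect((P*1000).astype(np.float32))
        b=cv2.boxPoints(r); e=max([b[1]-b[0],b[2]-b[1]],key=np.linalg.norm)
        yaw=np.arctan2(e[1],e[0]); yaw=(yaw+np.pi/2)%np.pi-np.pi/2
        hull=np.zeros_like(m); cv2.fillPoly(hull,[o],1); 
        hull=cv2.erode(cv2.convexHull(o) is not None and cv2.fillPoly(hull.copy(),[cv2.convexHull(o)],1),np.ones((35,35)))
        bm=((hull>0)&(g<=3)&(v>95)).astype(np.uint8)
        bm=cv2.morphologyEx(bm,cv2.MORPH_OPEN,np.ones((13,13)))
        bs,_=cv2.findContours(bm,cv2.RETR_EXTERNAL,cv2.CHAIN_APPROX_NONE)
        blk=None
        if bs:
            q=max(bs,key=cv2.contourArea)[:,0,:]; pq=(q+.5)/U-.5+[x0,y0]
            rb=cv2.minAreaRect((np.array([onz("top",p,.082)[:2] for p in pq])*1000).astype(np.float32)); blk=(np.round(rb[0],1),np.round(rb[1],1))
        res.append((np.array(r[0])/1000,yaw,np.sort(r[1]),blk))
        vis=np.clip(c*1.3,0,255).astype(np.uint8)[:,:,::-1].copy()
        cv2.drawContours(vis,[o[:,None]],-1,(0,0,255),1)
        if bs: cv2.drawContours(vis,[q[:,None]],-1,(255,0,0),1)
        outs.append(cv2.resize(vis,(260,260)))
    if dbg: cv2.imwrite(dbg,np.hstack(outs))
    return res
E
python3 - <<'E'
from find import *
im=cv2.imread("pics/top0.png")[:,:,::-1]
for r in find_cases(im,[(185,231),(299,226),(372,233)],dbg="pics/fc0.png"): print(r)
for nm,px,z in(("mat",(291,157),.0025),):print(nm,onz("top",px,z))
hsv=cv2.cvtColor(im.copy(),cv2.COLOR_RGB2HSV)
m=cv2.inRange(hsv,(12,120,80),(30,255,255));m[:,:240]=0;m[:,350:]=0
M=cv2.moments(m,True);c=(M['m10']/M['m00'],M['m01']/M['m00']);print("mat",c,M['m00'],onz("top",c,.0025))
for nm,s,t in(("paint",(376,336),(179,138)),("funnel",(260,226),(342,146)),("cup",(227,198),(406,144))):print(nm,tri(s,t))
E
```

```text
Traceback (most recent call last):
  File "find.py", line 28, in find_cases
    rb=cv2.minAreaRect((np.array([onz("top",p,.082)[:2] for p in pq])*1000).astype(np.float32)); blk=(np.round(rb[0],1),np.round(rb[1],1))
                                  ~~~^^^^^^^^^^^^^^
  File "h.py", line 8, in onz
    o,d=ray(n,px); return o+d*(z-o[2])/d[2]
        ~~~^^^^^^
  File "h.py", line 5, in ray
    c=env.camera_info(n); K=c["mtx"]; M=R.from_rotvec(c["orientation"]).as_matrix()
ValueError: time passes only in moves, steps and waits
```

```bash
python3 - <<'E'
s=open('h.py').read()
s=s.replace("def ray(","import functools\n@functools.lru_cache(None)\ndef ci(n): return env.camera_info(n)\ndef ray(",1).replace('c=env.camera_info(n);','c=ci(n);')
open('h.py','w').write(s)
E
python3 - <<'E'
from find import *
im=cv2.imread("pics/top0.png")[:,:,::-1]
for r in find_cases(im,[(185,231),(299,226),(372,233)],dbg="pics/fc0.png"): print(r)
hsv=cv2.cvtColor(im.copy(),cv2.COLOR_RGB2HSV)
m=cv2.inRange(hsv,(12,120,80),(30,255,255));m[:,:240]=0;m[:,350:]=0
M=cv2.moments(m,True);c=(M['m10']/M['m00'],M['m01']/M['m00']);print("mat",c,M['m00'],onz("top",c,.0025))
for nm,s,t in(("paint",(376,336),(179,138)),("funnel",(260,226),(342,146)),("cup",(227,198),(406,144))):print(nm,tri(s,t))
E
```

```text
(array([0.45246835, 0.26508328]), np.float32(-0.16225481), array([ 60.51969528, 131.8049469 ]), (array([452.3, 264.6]), array([17.5, 45.6])))
(array([ 0.47177414, -0.04345763]), np.float32(0.51280415), array([ 61.00351715, 131.25186157]), (array([472.5, -43.3]), array([46.2, 17.9])))
(array([ 0.45769092, -0.23650468]), np.float32(-0.26167965), array([ 61.29997253, 131.86837769]), (array([ 457.8, -236.9]), array([18.1, 45.7])))
mat (290.54806828391736, 156.77538185085356) 1113.0 [ 0.67184173 -0.01043705  0.0025    ]
paint (array([0.70681973, 0.29657447, 0.04139374]), np.float64(0.0005446334201173737))
funnel (array([ 0.69521238, -0.15643435,  0.04749328]), np.float64(0.006521570657425508))
cup (array([ 0.70110032, -0.32799388,  0.04634345]), np.float64(0.004486207348155558))
```

View pics/fc0.png

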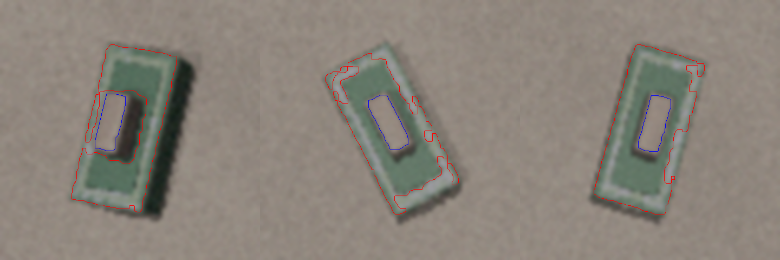

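```bash
cat > act.py <<'E'
from h import *
import json
CASES={"left":(.4524,.2649,-.1623),"mid":(.4720,-.0434,.5128),"right":(.4577,-.2366,-.2617)}
GZ=.0695; H=.180
def orient(yaw):
    x=np.array([np.cos(yaw),np.sin(yaw),0]); z=np.array([0,0,-1.]); y=np.cross(z,x)
    return R.from_matrix(np.stack([x,y,z],1)).as_rotvec()
def pick_orient(p,yaw):
    best=None
    for k in(0,np.pi):
        q=env.solve_ik(p,orient(yaw+k))
        if q is not None and (best is None or abs(q[5])<abs(best[0][5])): best=(q,orient(yaw+k))
    return best
def meas(n=8):
    f=[];t=[]
    for _ in range(n):
        env.dwell(.04); s=env.state(); f.append(s["ft_force"]);t.append(s["torque"])
    return np.mean(f,0),np.mean(t,0),np.std(t,0)
def grab(name,force=55):
    x,y,yaw=CASES[name]
    q,o=pick_orient([x,y,GZ+H+.09],yaw); print("q",np.round(q,2))
    env.reach([x,y,GZ+H+.09],o)
    env.movel([x,y,GZ+H],speed=.12)
    env.close(force); s=env.state(); print("width",s["width"],"clock",s["clock"],"tool",np.round(s["tool_pos"],4))
def lift(name,dz=.11):
    x,y,yaw=CASES[name]; env.movel([x,y,GZ+H+dz],speed=.15)
def ax(name):
    x,y,yaw=CASES[name]; return np.array([x,y]),np.array([np.cos(yaw),np.sin(yaw)])
def shake(name,first,n,A=.04,sp=.3,dz=.11):
    c,u=ax(name); z=GZ+H+dz; d=first
    for i in range(n):
        env.movel([*(c+d*A*u),z],speed=sp); d=-d
    env.movel([*c,z],speed=.12)
def rep(name,tag):
    f,t,s=meas(); c,u=ax(name); v=np.array([-u[1],u[0]])
    print(tag,"F",np.round(f,2),"tau_along_width %.4f (sd %.4f) along_len %.4f"%(t[:2]@v,np.abs(s[:2]).max(),t[:2]@u),"clock %.2f"%env.state()["clock"]); return t[:2]@v
def setdown(name):
    x,y,yaw=CASES[name]; env.movel([x,y,GZ+H+.012],speed=.15); env.movel([x,y,GZ+H+.0005],speed=.04)
    env.gripper_open(); env.movel([x,y,GZ+H+.09],speed=.2)
E
python3 - <<'E'
from act import *
grab("left"); lift("left"); env.dwell(.3); rep("left","pre")
print(env.state()["ft_force"])
im=env.snapshot("scene"); cv2.imwrite("pics/l1.png",im[:,:,::-1])
E
```

```text
q [ 0.31  0.02  1.93  0.    1.19 -1.1 ]
width 0.02144590979095786 clock 3.6667 tool [0.4524 0.265  0.2495]
pre F [-0.19 -0.17 -4.19] tau_along_width 0.0119 (sd 0.0292) along_len 0.0082 clock 5.18
[ 0.17326038 -1.40675387 -3.50367806]
```

View pics/l1.png

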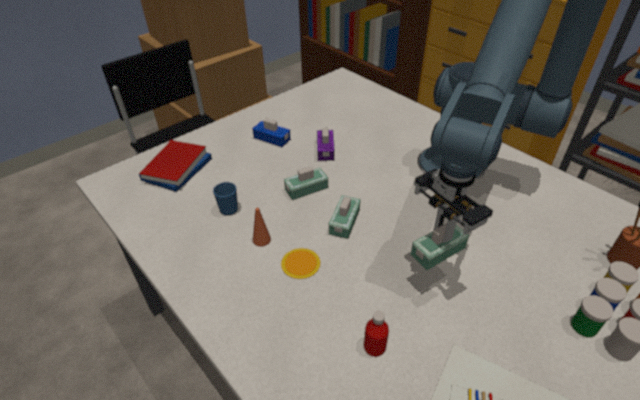

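The left case is held level and clear of the table at about (440,243). Next I shake it, ending once in each direction, and compare the static moment.

```bash
sed -i 's/def meas(n=8)/def meas(n=12)/' act.py; python3 - <<'E'
from act import *
shake("left",1,6); env.dwell(.25); rep("left","A")
shake("left",-1,5); env.dwell(.25); rep("left","B")
print(env.state()["width"])
E
```

```text
A F [ 0.01  0.03 -4.05] tau_along_width -0.0445 (sd 0.0332) along_len 0.0117 clock 8.83
B F [ 0.23  0.08 -4.21] tau_along_width -0.0094 (sd 0.0307) along_len 0.0118 clock 12.02
0.021699355248754614
```

```bash
python3 - <<'E'
from act import *
shake("left",-1,4,sp=.35); env.dwell(.2); rep("left","end+"); rep("left","end+")
E
```

```text
end+ F [-0.4  -0.36 -4.09] tau_along_width 0.0213 (sd 0.0299) along_len 0.0216 clock 14.59
end+ F [ 0.07  0.05 -3.99] tau_along_width 0.0249 (sd 0.0298) along_len 0.0248 clock 15.09
```

The left case shows no clear shift so far (about 0.03 N·m, where 0.13 is expected with a ball). I set it back and do the middle and right cases with opposite end directions.

```bash
sed -i 's/def meas(n=12)/def meas(n=24)/; s/env.dwell(.04); s=/env.dwell(.025); s=/' act.py; python3 - <<'E'
from act import *
setdown("left")
im=env.snapshot("scene"); cv2.imwrite("pics/l2.png",im[:,:,::-1])
grab("mid"); lift("mid")
shake("mid",-1,6,sp=.35); env.dwell(.2); rep("mid","end+")
shake("mid",1,5,sp=.35);
E
python3 - <<'E'
E
```

```text
q [-0.33 -0.11  2.05  0.    1.19  0.73]
width 0.021728424578909236 clock 21.7583 tool [ 0.472  -0.0435  0.2495]
end+ F [-0.07  0.19 -3.35] tau_along_width 0.1353 (sd 0.0279) along_len 0.0263 clock 26.07
```

View pics/l2.png

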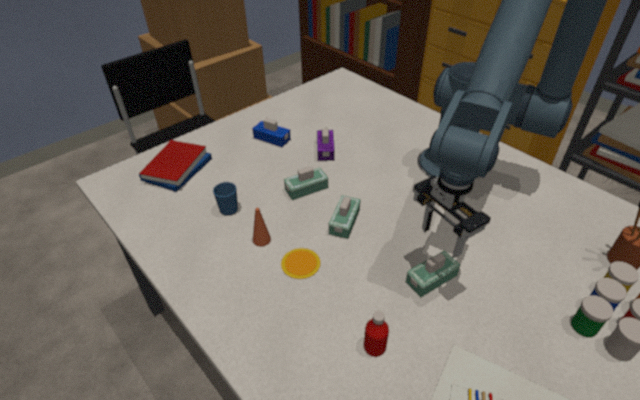

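The left case is back in place at (433,271). The middle case reads +0.135, so next I end a shake at its minus end.

```bash
python3 - <<'E'
from act import *
shake("mid",-1,3,sp=.35); env.dwell(.2); rep("mid","end-")
E
```

```text
end- F [ 0.17 -0.1  -3.16] tau_along_width 0.1392 (sd 0.0248) along_len 0.0323 clock 30.62
```

```bash
sed -i 's/    env.movel(\[\*c,z\],speed=.12)/    if ret: env.movel([*c,z],speed=.05)/; s/sp=.3,dz=.11)/sp=.35,dz=.11,ret=False)/' act.py; python3 - <<'E'
from act import *
shake("mid",1,2,sp=.4); env.dwell(.2); rep("mid","end-")
shake("mid",1,1,sp=.4); env.dwell(.2); rep("mid","end+")
cv2.imwrite("pics/m1.png",env.snapshot("scene")[:,:,::-1])
E
```

```text
end- F [-0.15  0.06 -3.42] tau_along_width 0.1397 (sd 0.0285) along_len 0.0421 clock 32.02
end+ F [-0.15 -0.08 -3.34] tau_along_width 0.1338 (sd 0.0298) along_len 0.0276 clock 33.17
```

View pics/m1.png

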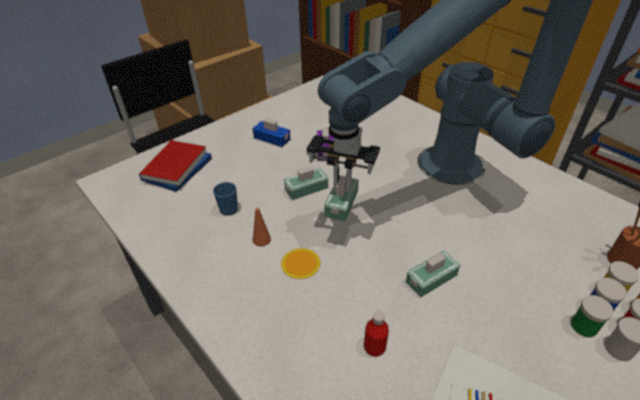

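The middle case's moment stays at +0.13 to +0.14 whatever the shake direction. That is a fixed off-centre load with no rolling ball. Next is the right case.

```bash
python3 - <<'E'
from act import *
setdown("mid")
grab("right"); lift("right")
shake("right",-1,4,sp=.4); env.dwell(.2); rep("right","end+")
shake("right",-1,3,sp=.4); env.dwell(.2); rep("right","end-")
E
```

```text
q [-0.7  -0.    1.95 -0.    1.19  1.14]
width 0.021658879686388646 clock 39.0833 tool [ 0.4577 -0.2367  0.2495]
end+ F [-0.09  0.14 -5.17] tau_along_width 0.1550 (sd 0.0310) along_len -0.0347 clock 42.07
end- F [ 0.02 -0.05 -5.1 ] tau_along_width 0.1521 (sd 0.0316) along_len -0.0276 clock 43.92
```

The right case is constant too (0.155 and 0.152). The left case was the only one whose moment moved, but it was measured after a return stroke that could have shifted the ball. I put the right case back, retake the left one and shake it with no return stroke to confirm.

```bash
python3 - <<'E'
from act import *
setdown("right")
grab("left"); lift("left")
shake("left",-1,2,sp=.4); env.dwell(.2); rep("left","end+")
shake("left",-1,1,sp=.4); env.dwell(.2); rep("left","end-")
E
```

```text
q [ 0.31  0.02  1.93  0.    1.19 -1.1 ]
width 0.021778588896092858 clock 50.925 tool [0.4524 0.2649 0.2495]
end+ F [ 0.25 -0.09 -4.09] tau_along_width 0.0111 (sd 0.0342) along_len 0.0134 clock 53.21
end- F [-0.01 -0.21 -4.1 ] tau_along_width -0.0578 (sd 0.0308) along_len 0.0055 clock 54.36
```

The left case's moment swings from +0.011 to −0.058 (about 7σ), while the other two changed by 0.006 or less. The ball is in the left case, so I carry that one to the mat.

```bash
python3 - <<'E'
from act import *
s=env.state()["tool_pos"]
Z=.0025+.2+.068+.18
env.movel([s[0],s[1],Z],speed=.15)
env.movel([.6718,-.0104,Z],speed=.15)
env.dwell(.3)
s=env.state(); print(s["clock"],s["tool_pos"],s["width"],s["ft_force"])
for n in("scene","top"): cv2.imwrite(f"pics/e_{n}.png",env.snapshot(n)[:,:,::-1])
E
```

```text
58.1167 [ 0.67173838 -0.01030267  0.45056216] 0.02154337244008022 [ 0.51987659 -0.43944731 -4.05451294]
```

View pics/e_scene.png

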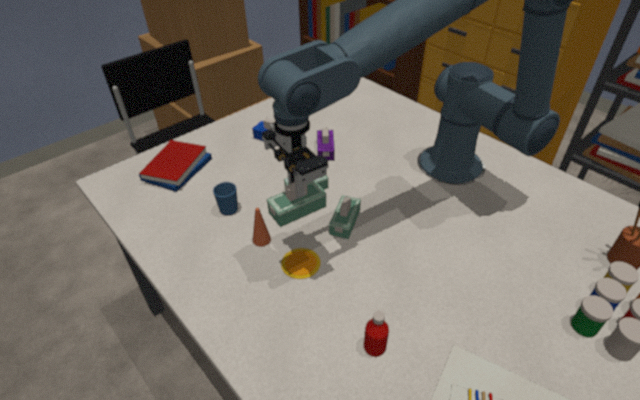

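View pics/e_top.png

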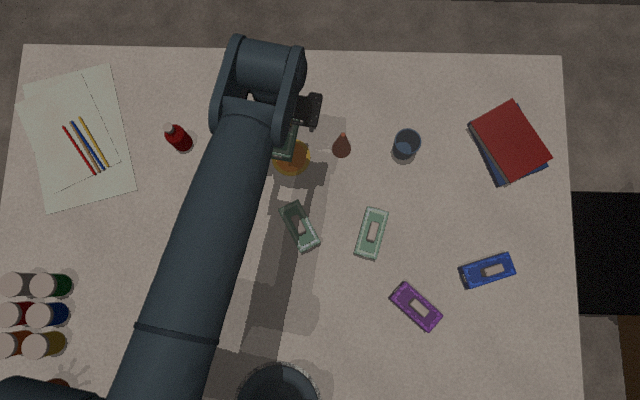

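In the scene view the case hangs over the mat, spanning about (268–327, 180–222). The middle and right cases stand where they were at (299,226) and (372,233), and the bystanders have not moved. A quick level check against the projected corners comes next.

```bash
python3 - <<'E'
from h import *
im=cv2.imread("pics/e_scene.png")
c=np.array([.6718,-.0104]);y=-.1623;u=np.array([np.cos(y),np.sin(y)]);v=np.array([-u[1],u[0]])
U=4;x0,y0=230,130
cr=cv2.resize(im[y0:y0+130,x0:x0+140],None,fx=U,fy=U,interpolation=cv2.INTER_CUBIC)
for z in(.2010,.247):
    P=[proj("scene",[*(c+a*.065*u+b*.03*v),z]) for a,b in((1,1),(1,-1),(-1,-1),(-1,1))]
    cv2.polylines(cr,[((np.array(P)-[x0,y0]+.5)*U).astype(np.int32)],True,(0,0,255),1)
cv2.imwrite("pics/lev.png",cr)
E
```

```text
(no output)
```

View pics/lev.png

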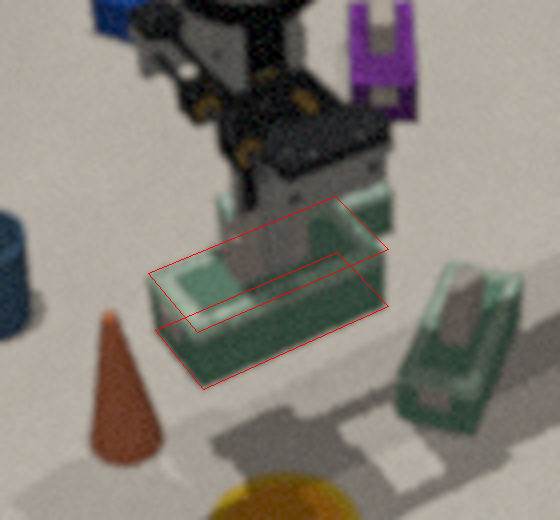

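The drawn outline of a level case matches the held case to about a pixel, so it is level and centred over the mat. I hand the job in.

```bash
python3 - <<'E'
from cell import env
s=env.state(); print(s["clock"],abs(s["qvel"]).max(),s["width"]); env.job_done()
E
```

```text
58.2167 0.002784325764325017 0.021424503773058982
the job is handed in; nothing more can be done
```

The ball is in the left case. I finished at 58.2 s of the 72 s, holding it still and level with its underside about 20 cm above the mat's centre. I had lifted, shaken and set back the left, middle and right cases in that order, then retaken the left one.

**How I decided:** I compared the moment on the wrist after shakes that ended in opposite directions.

| Case | Ending toward + (N·m) | Ending toward − (N·m) | Change (N·m) |
|---|---|---|---|
| Left (second grasp) | +0.011 | −0.058 | 0.069 |
| Middle | +0.134 | +0.140 | 0.006 |
| Right | +0.155 | +0.152 | 0.003 |

The middle and right cases have a fixed off-centre load but nothing that moves.

**Checks that were unclear:**
- **First left shake:** it was ambiguous, because two measured shakes ended in the same direction and a return stroke came before each reading. That is why I shook the left case again after retaking it.
- **Size of the swing:** 0.069 N·m is about half of the 0.13 N·m I had first expected. It is still about seven times the noise.

**Final pictures:** The held case matches a level outline to about a pixel. The middle and right cases stand upright where they were, and the bottle, funnel and cup look untouched.

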